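# Unlatch the label trimmer and raise its cutter arm

## Robot

A 6-joint arm with a two-finger parallel gripper is mounted at the origin on the work surface. World frame = base frame: x ahead of the robot, y to its left, z up, the work surface at z = 0. Lengths are in m, angles in rad, forces in N, time in s.
With the tool pointing down it reaches from about 0.375 to 0.9 m from the base axis. Payload 3.1 kg.
Tool frame: the origin (TCP) lies on the centre line of the jaws, within the pads' length; the fingertips stand 25 mm ahead of it and the grasp point (between the pads) lies 6 mm ahead of it (manip.tips_ahead is the distance from the TCP to the fingertips, in m); z points along the fingers, y is the direction in which the jaws open and shut (so a half turn about z gives the same grasp; the last joint's range is limited). The gripper opens to 85 mm and grips with 20 to 120 N. Pads are 22 mm wide; open, the fingers measure 114 mm over their backs; the gripper's body (76 mm by 85 mm) begins 54 mm behind the grasp point. The pads swing forward as they close: fully open they stand 13 mm farther back than shut.
Start: joints at [-0.178, 0.527, 1.433, -0, 1.181, -0.178], TCP at [0.625, 0, 0.256] pointing down, gripper open.
Joint ranges: [-3.08, 3.08], [-0.75, 2.2], [0.22, 2.44], [-1.43, 4.57], [0, 2.65], [-2.85, 2.85]. Speed limits (rad/s): [2.79, 2.79, 3.14, 3.14, 3.14, 3.14].

## Interface

Orientations are given as a unit quaternion [x, y, z, w].
In Python, from station import manip gives the robot as it stands.
- The arm moves only by the tool play_rows, never from a script. Its argument "steps" is a list that holds one entry, the list of rows, each a list of 6 numbers: the shift along the tool's x, y, z in m, then the turn, a rotation vector about the tool's x, y, z in degrees. In form: [[[x, y, z, rx, ry, rz], ...]]. A call has 1 to 10 rows; each row shifts and turns the commanded pose from where the row before left it, along the tool's axes as they then stand; what a row does not reach is not made up. A row lasts 1/8 s, in which the tool goes at most 62.5 mm and 10.7 degrees, less where a joint would pass 70% of its speed; a pose out of reach is approached as far as the arm can. A call is refused whole if a number of a shift passes 0.0625 or a number of a turn 10.7, either way. A call with a gripper value outside its range is refused whole. "fingers" is the opening, from 0 (shut) to 1 (fully open), set as the call begins (left out, the last holds). The fingers move at their own pace and stop on an object; "squeeze" is the grip in N (left out, the last holds). Time passes only in rows, so rows that do not move let the fingers close. It gives the time, the measured TCP pose, the force and the opening at its end, in the units of the state.
- manip.sense(): the state, without advancing time (a new reading comes with each control period).
- manip.snapshot(name): name is "scene" or "side" or "wrist"; returns a dict with "img" (480x640x3 uint8, red, green, blue), "K" (3x3 intrinsics, pixels), "k1" (the pictures are not rectified: a ray, as slopes to the right and down, at radius r is drawn at 1 + k1 r^2 times it, then the intrinsics apply), "world_from_camera" (4x4, takes a point from camera to world coordinates). Camera axes: x right, y down, z forward; pixel columns grow to the right and rows downward; lengths in m; the calibration is good to about 2 mm. A picture is of the moment at which its call begins. There is no depth.
- manip.sign_off(): hands the job in, once; it reports no verdict.
Trained networks look in a picture, given as the dict that the camera call returned (one of the last four; its "shot" number tells which), for a name from the list of things; names that differ only in an ending like _2 or _b are one class to them, and where a whole thing is asked for, a point or a joint stands for the part that bears it (a point fixed in the world has none). Each returns a list of dicts, best first, with "score" (0 to 1); they miss things now and then, are a little off and sometimes report something else, mostly with a low value. They report only what shows in the picture. A call takes as long as a camera call.
- manip.regions_of(label, picture): "pixels" (480x640 bool, what is visible of it) and "rect" ([left, top, right, bottom] in pixels, round what is visible of it).
- manip.pinpoint(label, picture): "point" ([column, row] in pixels: a listed point, or the origin of a listed thing).
The state is a dict: "t": time; "q": joint angles; "qd": joint speeds; "tau": joint torques, N m; "tcp_pos": TCP position; "tool_rot": TCP orientation; "force": force on the tool from outside, world axes, zero at the start; "ft_torque": the same for the moment, N m; "finger_gap": opening from 0.0 (shut) to 1.0 (fully open).
Only numpy, scipy, OpenCV 4.12 (cv2) and the standard library are available. Lean on these libraries where they do the work, as an engineer would, in place of code of your own. Each camera call takes 0.05 s, during which the arm holds its last target.

## Task

Get the guillotine trimmer on the coffee bench ready for the next sheet of bag labels. First slide its safety catch fully back, away from the cutter arm, then lift the cutter arm by its black handle to about 45 degrees or higher and leave it standing open. The catch stays back; never force the arm up while the catch is still over it.

Things in the scene. Friction and masses are not known exactly. Their poses are not given: they have to be found in the camera images.
- catch_tab (a point): Grip point in the safety catch's upright steel tab, 12 mm (x) by 24 mm (y), at the trimmer's right front; 72 mm above the table, tab top 15 mm higher, flat sides clear to 17 mm lower, where a steel tongue reaches 41 mm left over the arm. Bracket below: top 24 mm above the table. Axes: x to the trimmer's rear, along its lowered arm; y left; z up. The teal board with ruled lines is the trimmer.
- catch (a joint): Travel of the safety catch in m along the tab's -y: 0 = fully on (tongue over the arm, blocking it), 0.025 = fully back; the arm is free from about 0.016. Needs about 2 N, no spring, stays where left. Starts at 0 to 0.004. It is on the wide trimmer (board 270 by 210 by 25 mm, fixed to the bench), not the narrow bag sealer (75 mm wide).
- cutter_arm: Trimmer's cutter arm. Origin: grip point mid-way along its handle, a black round bar 26 mm thick, 98 mm long, along x, jutting out at the front; 55 mm above the table when down, 40 mm free beside it. Axes as the tab's but tilting with the arm. Hinge axis: along y, 305 mm ahead (+x), 16 mm below (-z). Stiff: lifts with 5 to 8 N, stays where left, stop at 63 deg. A grip across the bar need not tilt.

How it is judged:
On the way, in this order (a step that is already met when the one before it is completed fails the run):
1. the catch is slid back (at least 18 of its 25 mm) with the cutter arm still down (value of joint catch above 0.018 m and angle between cutter_arm's own z axis and vertical below 0.1 rad), for 0.2 s.
2. the cutter arm is raised by more than 0.6 rad (34 degrees) (angle between cutter_arm's own z axis and vertical above 0.6 rad), for 0.2 s.
At the end, for the whole second after the job is handed in: The cutter arm stands still, raised by more than 0.6 rad (34 degrees), and the catch is still back by at least 18 of its 25 mm (angle between cutter_arm's own z axis and vertical above 0.6 rad and value of joint catch above 0.018 m and angular speed of cutter_arm below 0.05 rad/s); the robot touches nothing.
It fails at once if the cutter arm is forced up (over 0.12 rad) while the catch is still over it (back by less than 12 mm) (angle between cutter_arm's own z axis and vertical above 0.12 rad and value of joint catch below 0.012 m).
It also fails if it takes over 45 s, if anything falls off the work surface, if the arm or the gripper's body presses on something with over 40 N, if the wrist force passes 120 N, or if a joint passes its speed limit or range.

## Working session

There is one attempt and no reset: what is moved stays moved. The work goes in short steps, Python scripts to look and compute and a tool call to move; the robot and the scene stay as the last step left them, time stands still between calls to the robot, and variables do not carry over. Pictures are saved under pics/ and viewed, and the job is handed in when it is done.

Besides the shell and the picture viewer there is one more tool, called after "Emit:" as a command line: name --argument value ..., lists and objects as JSON in quotes. play_rows: Moves the arm, as the interface text tells. Its arguments: {"type":"object","properties":{"steps":{"type":"array"},"fingers":{"type":"number"},"squeeze":{"type":"number"}},"required":["steps"]}

```bash
mkdir -p pics
cat > h.py <<'E'
import numpy as np, cv2
from station import manip
from scipy.spatial.transform import Rotation as R
def ray(p,s):
    K=s["K"]; d=np.array([(p[0]-K[0][2])/K[0][0],(p[1]-K[1][2])/K[1][1]])
    u=d.copy()
    for _ in range(30): u=d/(1+s["k1"]*(u@u))
    T=np.array(s["world_from_camera"]); v=T[:3,:3]@np.array([u[0],u[1],1]); return T[:3,3],v/np.linalg.norm(v)
def atz(p,s,z):
    o,v=ray(p,s); return o+v*(z-o[2])/v[2]
def tri(rs):
    A=np.zeros((3,3));b=np.zeros(3)
    for o,v in rs:
        P=np.eye(3)-np.outer(v,v);A+=P;b+=P@o
    x=np.linalg.solve(A,b); return x,[np.linalg.norm((np.eye(3)-np.outer(v,v))@(x-o)) for o,v in rs]
def save(s,n): cv2.imwrite("pics/"+n,cv2.cvtColor(s["img"],cv2.COLOR_RGB2BGR))
E
cat > a.py <<'E'
from h import *
S={}
for c in ("scene","side","wrist"):
    s=manip.snapshot(c); S[c]=s; save(s,c+"0.png")
    for l,z in (("catch_tab",.072),("cutter_arm",.055)):
        for d in manip.pinpoint(l,s)[:3]: print(c,l,np.round(d["point"],1),round(d["score"],2),np.round(atz(d["point"],s,z),4))
    for l in ("catch_tab","cutter_arm"):
        for d in manip.regions_of(l,s)[:2]: print(c,l,d["rect"],round(d["score"],2))
st=manip.sense(); print(st["t"],st["tcp_pos"],st["tool_rot"],st["finger_gap"])
E
python3 a.py
```

```text
scene catch_tab [160.7 269.4] 0.91 [ 0.5484 -0.2088  0.072 ]
scene cutter_arm [205.2 230.8] 0.65 [ 0.4621 -0.1623  0.055 ]
scene catch_tab [149.7, 259.1, 202.8, 302.0] 0.89
scene cutter_arm [144.8, 202.5, 220.6, 480.0] 0.96
side catch_tab [348.8 195.2] 0.75 [ 0.5548 -0.2093  0.072 ]
side cutter_arm [382.5 222.7] 0.88 [ 0.4706 -0.1609  0.055 ]
side catch_tab [338.1, 186.4, 360.4, 216.6] 0.87
side cutter_arm [235.1, 191.4, 412.5, 237.9] 0.78
wrist catch_tab [246.  424.4] 0.62 [ 0.5472 -0.2077  0.072 ]
wrist catch_tab [241.2, 369.0, 265.2, 414.2] 0.56
wrist cutter_arm [197.0, 354.4, 447.0, 394.2] 0.68
0.75 [6.24974658e-01 4.40617455e-05 2.56328911e-01] [7.07104706e-01 7.07108856e-01 6.16617376e-06 6.19480338e-06] 1.0009113978479884
```

View pics/scene0.png

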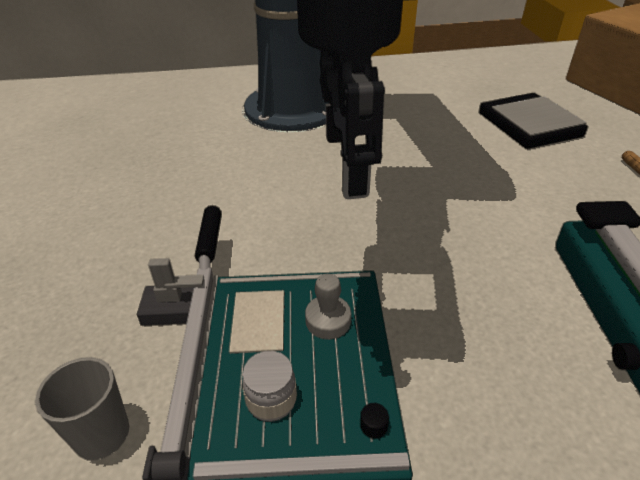

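View pics/side0.png

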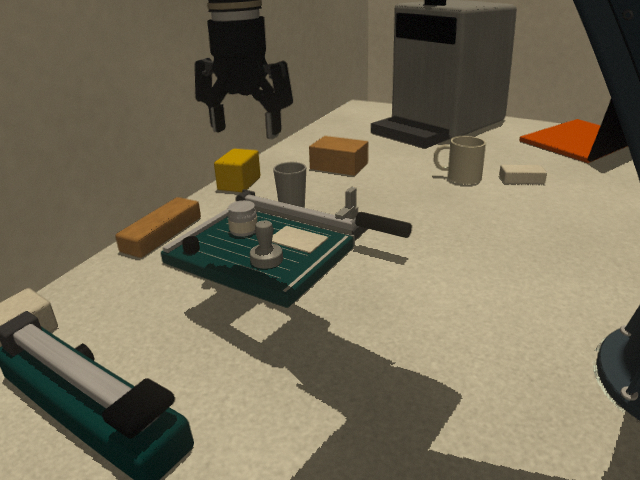

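View pics/wrist0.png

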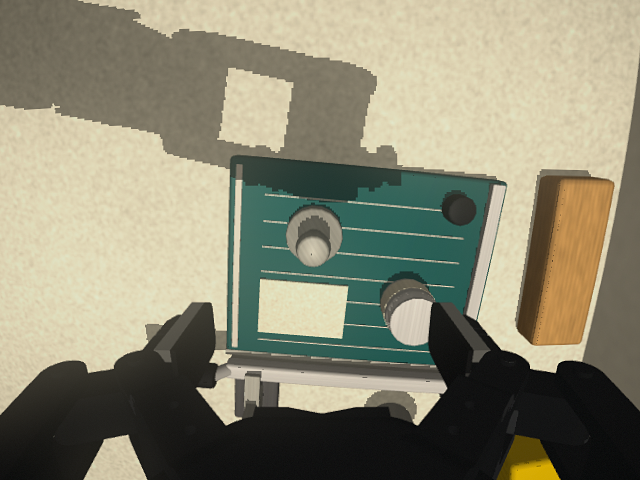

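The scene view shows the teal trimmer with its handle at (207,230) and the catch tab at (160,270). The sealer is on the far right. The trimmer is turned slightly, so I'll measure its yaw and triangulate both points.

```bash
cat > b.py <<'E'
from h import *
S={c:manip.snapshot(c) for c in ("scene","side","wrist")}
w=S["wrist"]
for a,b,z,c in (((232,157),(506,183),.025,"wrist"),((232,157),(228,350),.025,"wrist"),((230,362),(445,378),.05,"wrist"),((376,272),(410,455),.025,"scene"),((376,272),(219,276),.025,"scene"),((212,210),(203,255),.06,"scene")):
    A=atz(a,S[c],z);B=atz(b,S[c],z);print(c,A.round(4),B.round(4),np.degrees(np.arctan2(*(B-A)[[1,0]])).round(2))
for l in ("catch_tab","cutter_arm"):
    rs=[]
    for c in ("scene","side"):
        d=manip.pinpoint(l,S[c]);
        if d: rs.append(ray(d[0]["point"],S[c])); print(l,c,d[0]["point"],d[0]["score"])
    if len(rs)>1: print(l,tri(rs))
# handle mask axis
g=cv2.cvtColor(S["scene"]["img"],cv2.COLOR_RGB2GRAY)
for c,box in (("scene",(190,195,225,262)),("side",(355,205,415,240))):
    x0,y0,x1,y1=box; m=np.zeros(g.shape,bool); gg=cv2.cvtColor(S[c]["img"],cv2.COLOR_RGB2GRAY); m[y0:y1,x0:x1]=gg[y0:y1,x0:x1]<55
    n,lab,stt,cen=cv2.connectedComponentsWithStats(m.astype(np.uint8)); k=1+np.argmax(stt[1:,4]); ys,xs=np.where(lab==k)
    P=np.c_[xs,ys].astype(float); ctr=P.mean(0); v=np.linalg.svd(P-ctr,full_matrices=False)[2][0]; t=(P-ctr)@v
    e=[ctr+v*t.min(),ctr+v*t.max()]; E=[atz(p,S[c],.055) for p in e]
    print(c,len(P),e,[q.round(4) for q in E],atz(ctr,S[c],.055).round(4),np.degrees(np.arctan2(*(E[0]-E[1])[[1,0]])))
# cup
for p,z in (((85,375),.08),((100,455),0),((125,405),.05)): print("cup",atz(p,S["scene"],z).round(3))
for c in S: 
    i=S[c]["img"]; 
cv2.imwrite("pics/z1.png",cv2.cvtColor(np.hstack([cv2.resize(S["scene"]["img"][190:340,120:240],None,fx=3.3,fy=3.3),cv2.resize(S["side"]["img"][160:250,320:420],None,fx=3.8,fy=5.5)[:495]]),cv2.COLOR_RGB2BGR))
E
python3 b.py
```

```text
wrist [0.5404 0.0563 0.025 ] [0.8038 0.033  0.025 ] -5.05
wrist [0.5404 0.0563 0.025 ] [ 0.5222 -0.1493  0.025 ] -95.07
wrist [ 0.5304 -0.1478  0.05  ] [ 0.7547 -0.1679  0.05  ] -5.11
scene [0.5449 0.0568 0.025 ] [0.7869 0.0345 0.025 ] -5.25
scene [0.5449 0.0568 0.025 ] [ 0.5215 -0.1472  0.025 ] -96.55
scene [ 0.4233 -0.1535  0.06  ] [ 0.5167 -0.1623  0.06  ] -5.4
catch_tab scene [161.4, 271.3] 0.77
catch_tab side [352.1, 197.0] 0.75
catch_tab (array([ 0.54832145, -0.20889477,  0.06926969]), [np.float64(0.0004650525192565502), np.float64(0.0004650525192564954)])
cutter_arm scene [204.4, 235.1] 0.65
cutter_arm side [381.1, 226.2] 0.59
cutter_arm (array([ 0.47077812, -0.16146861,  0.05090865]), [np.float64(0.0035394925980697426), np.float64(0.0035394925980697252)])
scene 953 [array([213.51145701, 205.72330953]), array([203.06173218, 261.94087511])] [array([ 0.4066, -0.1525,  0.055 ]), array([ 0.5242, -0.1627,  0.055 ])] [ 0.4677 -0.1578  0.055 ] 175.03369452125972
side 891 [array([354.26007956, 221.40741069]), array([410.39831716, 229.0890594 ])] [array([ 0.5172, -0.1462,  0.055 ]), array([ 0.4193, -0.1574,  0.055 ])] [ 0.471  -0.1515  0.055 ] 6.54730730210671
cup [ 0.694 -0.262  0.08 ]
cup [ 0.732 -0.264  0.   ]
cup [ 0.712 -0.23   0.05 ]
```

View pics/z1.png

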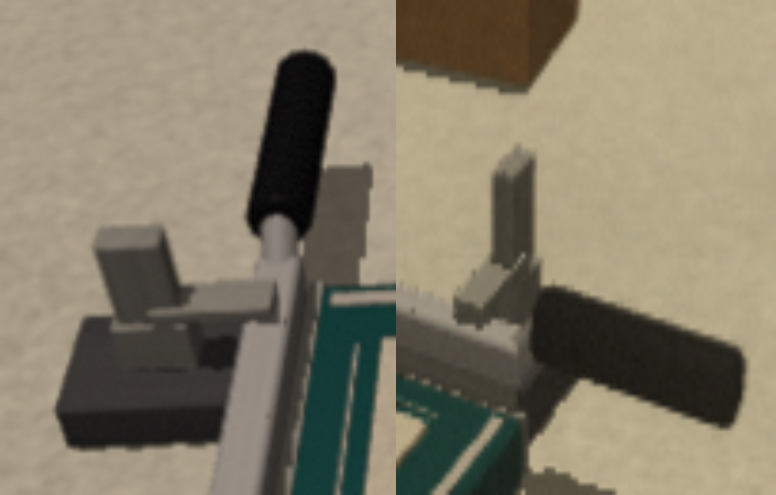

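Emit:
play_rows --steps '[[[-0.05,-0.018,0,0,0,0],[-0.05,-0.018,0.01,0,0,0],[-0.05,-0.018,0.03,0,0,0],[-0.05,-0.018,0.03,0,0,0],[-0.009,-0.003,0.02,0,0,5.1],[0,0,0,0,0,0],[0,0,0,0,0,0]]]' --fingers 0.5 --squeeze 40

```text
t: 1.98
tcp_pos: [0.5507, -0.2086, 0.1671]
tool_rot: [0.737, 0.676, 0.0, 0.001]
force: [-0.3, -0.6, 0.7]
finger_gap: 0.504
```

```bash
cat > c.py <<'E'
import sys
from h import *
n=sys.argv[1]; rs={}
for c in ("scene","side","wrist"):
    s=manip.snapshot(c); save(s,c+n+".png")
    for l,z in (("catch_tab",.072),("cutter_arm",.055)):
        for d in manip.pinpoint(l,s)[:1]:
            print(c,l,np.round(d["point"],1),round(d["score"],2),np.round(atz(d["point"],s,z),4))
st=manip.sense(); print(st["t"],st["tcp_pos"],R.from_quat(st["tool_rot"]).as_matrix().round(3).tolist(),st["finger_gap"],st["force"])
E
python3 c.py 1
```

```text
scene catch_tab [163.  271.4] 0.85 [ 0.5523 -0.2057  0.072 ]
scene cutter_arm [205.1 232.3] 0.86 [ 0.4653 -0.1624  0.055 ]
side catch_tab [351.3 193.8] 0.94 [ 0.553  -0.2169  0.072 ]
side cutter_arm [381.1 224.5] 0.7 [ 0.4705 -0.1536  0.055 ]
wrist catch_tab [319.8 252.7] 0.57 [ 0.5495 -0.2048  0.072 ]
wrist cutter_arm [184.4 183.1] 0.69 [ 0.4676 -0.1566  0.055 ]
2.425 [ 0.55019374 -0.2086897   0.1666329 ] [[0.088, 0.996, 0.0], [0.996, -0.088, -0.0], [-0.0, 0.0, -1.0]] 0.5012985037974252 [0.76321177 0.24756278 0.07274899]
```

View pics/wrist1.png

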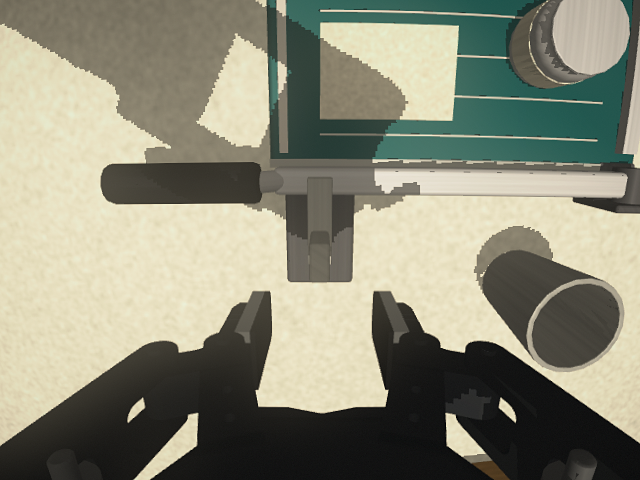

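View pics/scene1.png

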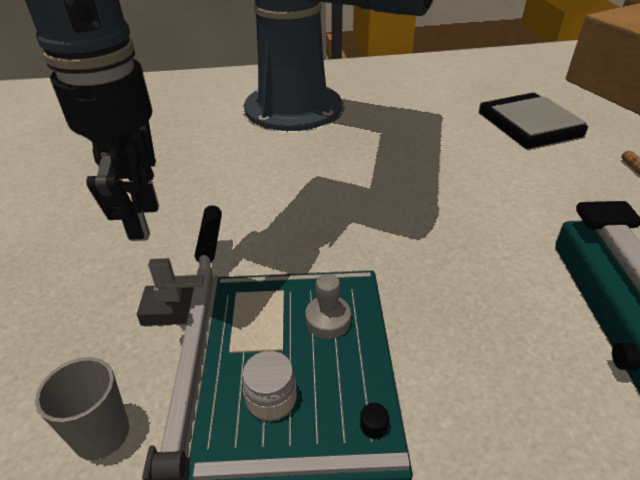

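Emit:
play_rows --steps '[[[0,0,0.03,0,0,0],[0,0,0.03,0,0,0],[0,0,0.023,0,0,0],[0,0,0,0,0,0]]]'

```text
t: 2.92
tcp_pos: [0.5488, -0.2083, 0.0817]
tool_rot: [0.738, 0.675, -0.001, -0.002]
force: [0.1, 0.3, -0.1]
finger_gap: 0.498
```

Emit:
play_rows --steps '[[[0,0,0,0,0,0],[0,0,0,0,0,0],[0,0,0,0,0,0],[0,0,0,0,0,0]]]' --fingers 0

```text
t: 3.42
tcp_pos: [0.5495, -0.2091, 0.0844]
tool_rot: [0.738, 0.675, -0.0, -0.0]
force: [-6.1, -0.2, 6.0]
finger_gap: 0.132
```

```bash
python3 c.py 2
```

```text
scene catch_tab [162.3 270. ] 0.63 [ 0.5497 -0.2068  0.072 ]
scene cutter_arm [203.9 233.9] 0.9 [ 0.4685 -0.1638  0.055 ]
side catch_tab [351.8 192.5] 0.73 [ 0.5545 -0.2227  0.072 ]
side cutter_arm [385.  224.1] 0.91 [ 0.4648 -0.1577  0.055 ]
wrist catch_tab [322.4 317.3] 0.64 [ 0.5496 -0.207   0.072 ]
wrist cutter_arm [117.2 203.8] 0.56 [ 0.4679 -0.1569  0.055 ]
3.875 [ 0.54943852 -0.20906258  0.08441776] [[0.089, 0.996, -0.001], [0.996, -0.089, -0.0], [-0.0, -0.001, -1.0]] 0.13271578385638358 [-5.03321669  0.35140901  6.92591148]
```

View pics/wrist2.png

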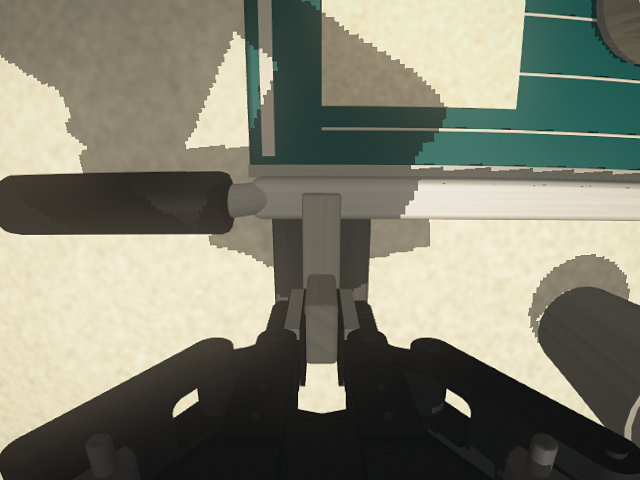

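View pics/scene2.png

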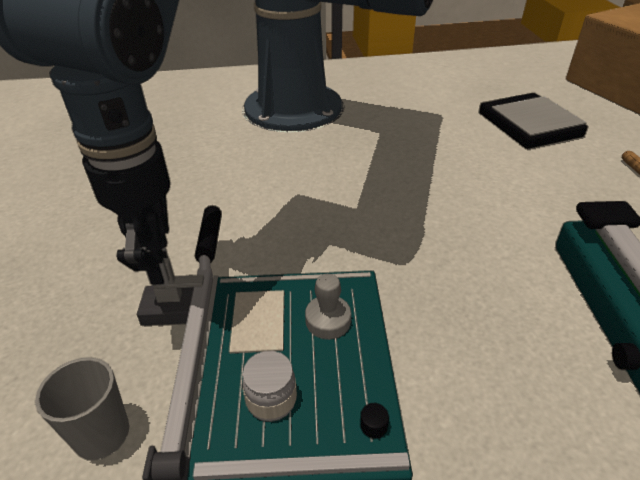

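The tab sits between the pads at (320,320) in the wrist view, with the opening stopped at 0.13 (about 11 mm). Next I slide it back.

Emit:
play_rows --steps '[[[-0.005,0,0,0,0,0],[-0.006,0,0,0,0,0],[-0.006,0,0,0,0,0],[-0.005,0,0,0,0,0],[0,0,0,0,0,0]]]'

```text
t: 4.5
tcp_pos: [0.5475, -0.2308, 0.0844]
tool_rot: [0.738, 0.675, -0.0, -0.0]
force: [-4.9, -0.0, 6.9]
finger_gap: 0.131
```

Emit:
play_rows --steps '[[[-0.002,0,0,0,0,0],[-0.002,0,0,0,0,0],[0,0,0,0,0,0]]]'

```text
t: 4.88
tcp_pos: [0.5472, -0.2325, 0.0844]
tool_rot: [0.738, 0.675, 0.001, -0.002]
force: [-2.7, 7.2, 7.3]
finger_gap: 0.131
```

```bash
python3 c.py 3
```

```text
scene catch_tab [142.3 270.6] 0.78 [ 0.5472 -0.2303  0.072 ]
scene cutter_arm [205.7 233.1] 0.96 [ 0.4672 -0.1615  0.055 ]
side catch_tab [356.8 191.5] 0.79 [ 0.5477 -0.2306  0.072 ]
side cutter_arm [383.9 225.3] 0.77 [ 0.465  -0.1527  0.055 ]
wrist catch_tab [318.6 317.3] 0.61 [ 0.5459 -0.2303  0.072 ]
wrist cutter_arm [109.4 143.2] 0.73 [ 0.4678 -0.1556  0.055 ]
5.325 [ 0.54723858 -0.23253864  0.0843779 ] [[0.09, 0.996, -0.001], [0.996, -0.09, 0.004], [0.003, -0.001, -1.0]] 0.13122577754073358 [-2.26402025  6.97428637  6.93381241]
```

View pics/wrist3.png

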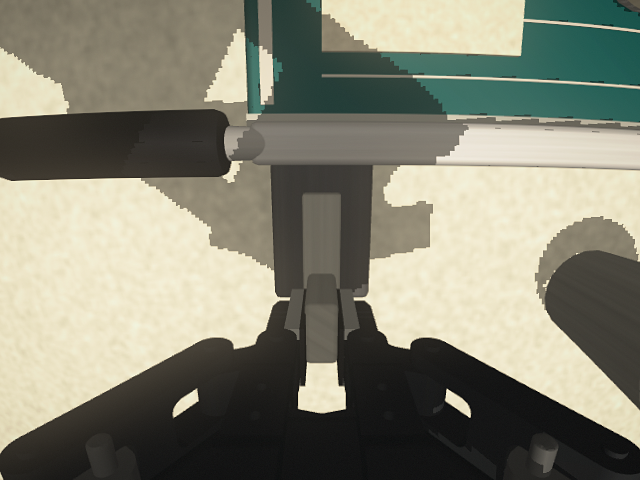

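The catch hit its stop at about 7 N after 23.5 mm, and the tongue is clear of the arm in the wrist view. I'm releasing it and going up.

Emit:
play_rows --steps '[[[0.001,0,0,0,0,0],[0,0,0,0,0,0],[0,0,0,0,0,0],[0,0,-0.03,0,0,0],[0,0,-0.03,0,0,0],[0,0,-0.025,0,0,0],[0.02,-0.03,0,0,0,0],[0.04,-0.04,0,0,0,0],[0,0,0,0,0,0],[0,0,0,0,0,0]]]' --fingers 0.5

```text
t: 6.58
tcp_pos: [0.4843, -0.1685, 0.1687]
tool_rot: [0.738, 0.675, 0.0, 0.001]
force: [1.2, 0.4, -0.9]
finger_gap: 0.499
```

```bash
python3 c.py 4
```

```text
scene catch_tab [139.7 272.6] 0.74 [ 0.5502 -0.2329  0.072 ]
scene cutter_arm [208.2 232.1] 0.84 [ 0.4655 -0.1582  0.055 ]
side catch_tab [355.3 192.9] 0.78 [ 0.5478 -0.2235  0.072 ]
side cutter_arm [380.6 223.3] 0.71 [ 0.4728 -0.1575  0.055 ]
wrist catch_tab [419.3 336.5] 0.61 [ 0.5436 -0.2292  0.072 ]
7.025 [ 0.48358365 -0.16818223  0.16821044] [[0.089, 0.996, 0.0], [0.996, -0.089, -0.0], [-0.0, 0.0, -1.0]] 0.5025449027145917 [-0.23569305 -0.21344443  0.11362678]
```

View pics/wrist4.png

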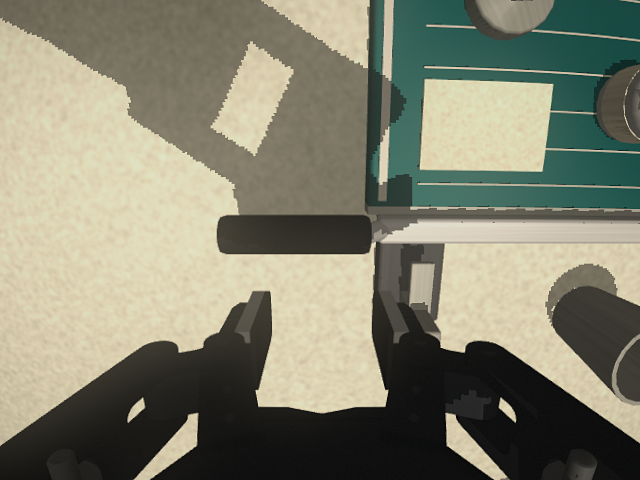

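View pics/scene4.png

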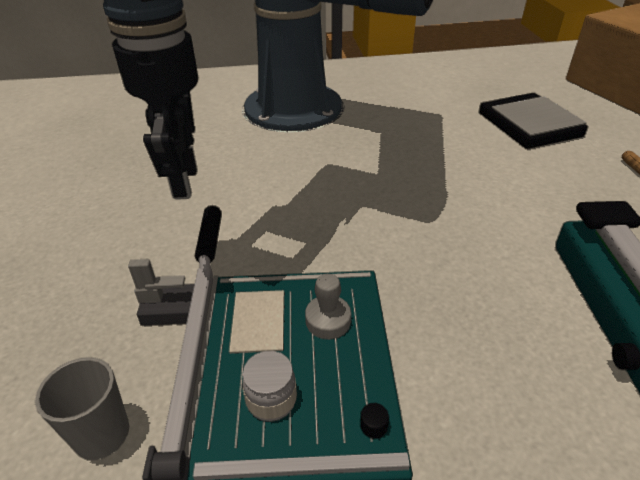

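Run:
```python
from h import *
s=manip.snapshot("wrist")
for p in ((217,234),(372,234),(294.5,234),(294.5,215),(294.5,253)): print(p,atz(p,s,.055).round(4))
print(np.round(manip.sense()["q"],3)); T=np.array(s["world_from_camera"]); print(T[:3,3])
```

```text
(217, 234) [ 0.4157 -0.1512  0.055 ]
(372, 234) [ 0.5171 -0.1602  0.055 ]
(294.5, 234) [ 0.4666 -0.1557  0.055 ]
(294.5, 215) [ 0.4679 -0.1432  0.055 ]
(294.5, 253) [ 0.4652 -0.1686  0.055 ]
[-0.553  0.509  1.799  0.     0.833 -0.464]
[ 0.48922233 -0.10013226  0.28631848]
```

Emit:
play_rows --steps '[[[0.011,-0.026,0,0,0,10],[0,0,0,0,0,10],[0,0,0,0,0,10],[0,0,0,0,0,10],[0,0,0,0,0,10],[0,0,0,0,0,10],[0,0,0,0,0,10],[0,0,0,0,0,10],[0,0,0,0,0,10],[0,0,0,0,0,0]]]' --fingers 0.65

```text
t: 8.32
tcp_pos: [0.4585, -0.1546, 0.1683]
tool_rot: [0.999, -0.043, 0.0, 0.0]
force: [-0.6, -0.7, -0.0]
finger_gap: 0.653
```

```bash
python3 c.py 5; python3 -c "
from h import *
print(np.round(manip.sense()['q'],3))"
```

```text
scene catch_tab [142.8 271. ] 0.92 [ 0.5479 -0.2296  0.072 ]
scene cutter_arm [204.8 232.1] 0.9 [ 0.4648 -0.1628  0.055 ]
side catch_tab [354.  187.7] 0.92 [ 0.5594 -0.245   0.072 ]
side cutter_arm [383.5 225.8] 0.69 [ 0.465  -0.1507  0.055 ]
wrist catch_tab [439.7  94.4] 0.8 [ 0.5474 -0.2289  0.072 ]
wrist cutter_arm [321.5 233.8] 0.91 [ 0.469  -0.1558  0.055 ]
8.775 [ 0.45843974 -0.15462238  0.16830546] [[0.996, -0.088, -0.0], [-0.088, -0.996, 0.0], [-0.0, -0.0, -1.0]] 0.6489622899524158 [ 0.92096151 -0.21668498 -0.13705551]
[-0.557  0.48   1.867 -0.     0.795  1.103]
```

View pics/wrist5.png

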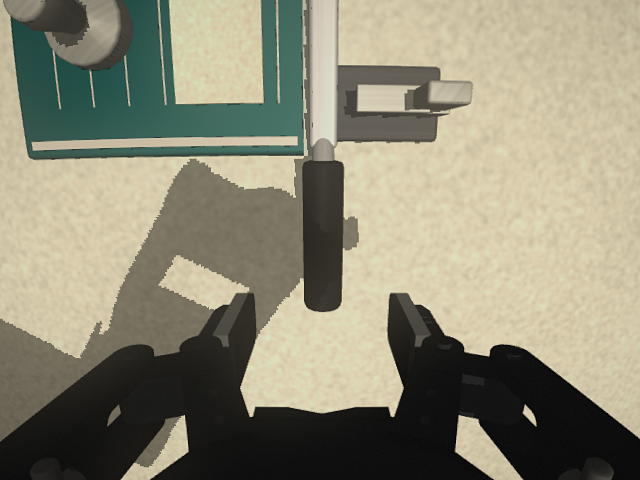

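The handle is centred between the pads and parallel to them, and the tongue is clear. Descending and gripping.

Emit:
play_rows --steps '[[[0,0,0.03,0,0,0],[0,0,0.03,0,0,0],[0,0,0.03,0,0,0],[0,0,0.017,0,0,0],[0,0,0,0,0,0]]]'

```text
t: 9.4
tcp_pos: [0.4578, -0.1543, 0.0603]
tool_rot: [0.999, -0.044, -0.001, -0.001]
force: [-0.2, -0.6, 0.4]
finger_gap: 0.65
```

Emit:
play_rows --steps '[[[0,0,0,0,0,0],[0,0,0,0,0,0],[0,0,0,0,0,0],[0,0,0,0,0,0]]]' --fingers 0 --squeeze 40

```text
t: 9.9
tcp_pos: [0.459, -0.1553, 0.0623]
tool_rot: [0.999, -0.044, 0.001, 0.001]
force: [-0.9, -2.5, 5.8]
finger_gap: 0.288
```

```bash
python3 c.py 6
python3 - <<'E'
from h import *
r,z0=np.hypot(.313,.016),0
a0=np.arctan2(.016,.313)
for d in range(0,61,5):
    a=a0+np.radians(d); print(d,round(.313-r*np.cos(a),4),round(r*np.sin(a)-.016,4))
E
```

```text
scene catch_tab [141.4 270.3] 0.84 [ 0.5465 -0.2315  0.072 ]
scene cutter_arm [205.  232.2] 0.56 [ 0.4651 -0.1625  0.055 ]
side catch_tab [356.7 191.1] 0.58 [ 0.5486 -0.2322  0.072 ]
side cutter_arm [381.2 225.6] 0.66 [ 0.4689 -0.1499  0.055 ]
wrist catch_tab [556.5  51.5] 0.69 [ 0.5474 -0.2305  0.072 ]
wrist cutter_arm [322.3 306.4] 0.65 [ 0.4678 -0.1567  0.055 ]
10.35 [ 0.45899689 -0.15536771  0.06224852] [[0.996, -0.089, 0.002], [-0.089, -0.996, -0.002], [0.002, 0.001, -1.0]] 0.29022466894902493 [-2.84836748 -3.1061145   6.25122253]
0 0.0 0.0
5 0.0026 0.0272
10 0.0075 0.0541
15 0.0148 0.0805
20 0.0243 0.1061
25 0.0361 0.1308
30 0.0499 0.1544
35 0.0658 0.1766
40 0.0835 0.1974
45 0.103 0.2166
50 0.1241 0.2341
55 0.1466 0.2496
60 0.1704 0.2631
```

View pics/side6.png

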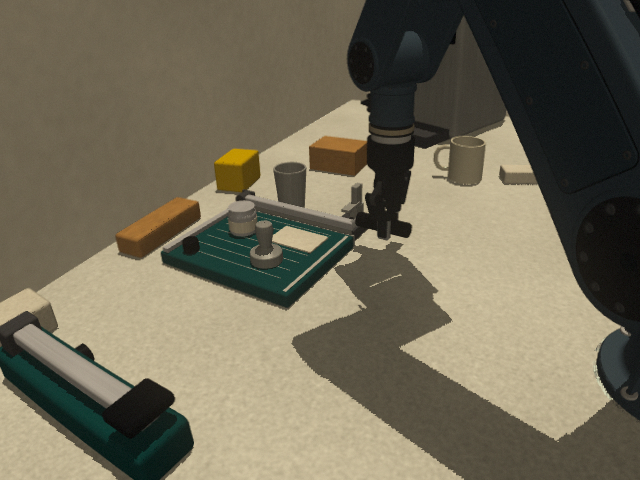

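Emit:
play_rows --steps '[[[0.001,0,-0.0137,0,0,0],[0.0016,0,-0.0135,0,0,0],[0.0021,0,-0.0135,0,0,0],[0.0028,0,-0.0134,0,0,0],[0.0034,0,-0.0133,0,0,0],[0,0,0,0,0,0]]]'

```text
t: 11.1
tcp_pos: [0.4702, -0.1563, 0.13]
tool_rot: [0.999, -0.045, 0.001, 0.001]
force: [0.6, -4.8, 0.8]
finger_gap: 0.291
```

Emit:
play_rows --steps '[[[0.0039,0,-0.0131,0,0,0],[0.0045,0,-0.013,0,0,0],[0.005,0,-0.0126,0,0,0],[0.0057,0,-0.0125,0,0,0],[0.0061,0,-0.0122,0,0,0],[0,0,0,0,0,0]]]'

```text
t: 11.85
tcp_pos: [0.4948, -0.1585, 0.1925]
tool_rot: [0.999, -0.044, 0.001, 0.001]
force: [1.6, -4.5, -0.1]
finger_gap: 0.291
```

```bash
python3 c.py 7
```

```text
scene catch_tab [140.4 272.4] 0.88 [ 0.55   -0.2322  0.072 ]
scene cutter_arm [182.8 167. ] 0.65 [ 0.2948 -0.2036  0.055 ]
side catch_tab [355.4 193.4] 0.9 [ 0.5467 -0.2215  0.072 ]
side cutter_arm [363.6 154.1] 0.95 [ 0.6302 -0.4702  0.055 ]
wrist catch_tab [423.3 160.1] 0.58 [ 0.5467 -0.2293  0.072 ]
wrist cutter_arm [319.8 306.3] 0.77 [ 0.4427 -0.1531  0.055 ]
12.3 [ 0.49473075 -0.15855657  0.19229613] [[0.996, -0.088, 0.001], [-0.088, -0.996, -0.002], [0.002, 0.002, -1.0]] 0.29248812104887734 [ 0.71153358 -4.77842424  0.46064184]
```

View pics/side7.png

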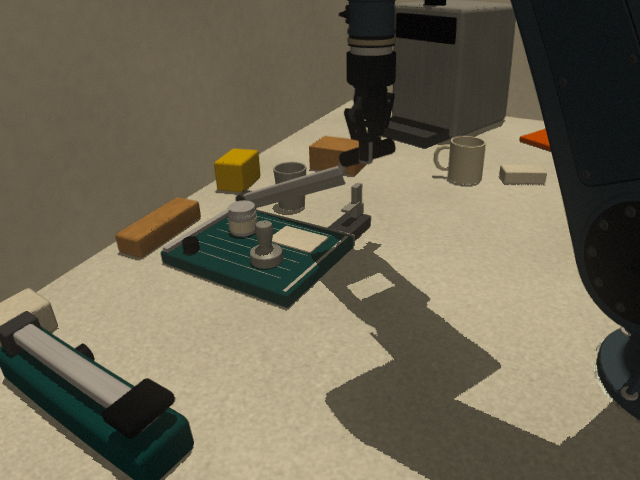

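View pics/wrist7.png

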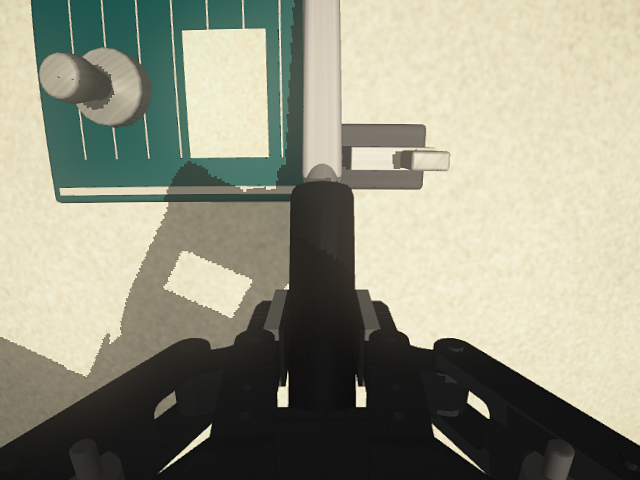

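Emit:
play_rows --steps '[[[0.0066,0,-0.012,0,0,0],[0.0072,0,-0.0116,0,0,0],[0.0077,0,-0.0113,0,0,0],[0.0082,0,-0.0109,0,0,0],[0,0,0,0,0,0]]]'

```text
t: 12.92
tcp_pos: [0.5236, -0.1611, 0.2375]
tool_rot: [0.999, -0.044, -0.001, 0.001]
force: [0.2, -5.6, -0.7]
finger_gap: 0.288
```

Emit:
play_rows --steps '[[[0.0086,0,-0.0106,0,0,0],[0.0091,0,-0.0102,0,0,0],[0.0095,0,-0.0098,0,0,0],[0.01,0,-0.0094,0,0,0],[0.0104,0,-0.009,0,0,0],[0,0,0,0,0,0],[0,0,0,0,0,0]]]'

```text
t: 13.8
tcp_pos: [0.57, -0.1653, 0.2854]
tool_rot: [0.999, -0.045, -0.002, 0.0]
force: [0.0, -5.3, -3.1]
finger_gap: 0.289
```

```bash
python3 c.py 8
```

```text
scene catch_tab [139.8 272.3] 0.92 [ 0.5497 -0.2329  0.072 ]
scene cutter_arm [154.6 127.9] 0.77 [ 0.1554 -0.2625  0.055 ]
side catch_tab [357.6 190.6] 0.68 [ 0.5479 -0.235   0.072 ]
side cutter_arm [327.5  95.7] 0.75 [ 0.9546 -0.9568  0.055 ]
wrist catch_tab [390.6 235.9] 0.89 [ 0.5472 -0.2288  0.072 ]
wrist cutter_arm [318.6 313.2] 0.6 [ 0.4652 -0.1532  0.055 ]
14.25 [ 0.57000496 -0.16526554  0.28546039] [[0.996, -0.089, -0.003], [-0.089, -0.996, -0.001], [-0.003, 0.001, -1.0]] 0.289652706963353 [-0.35672749 -5.70007998 -4.35899488]
```

View pics/side8.png

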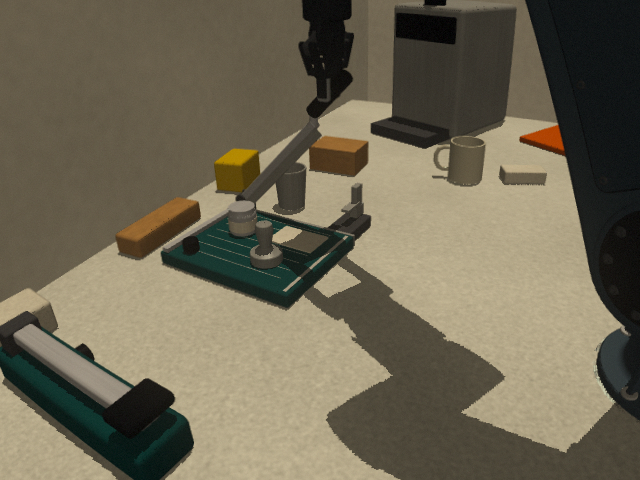

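View pics/scene8.png

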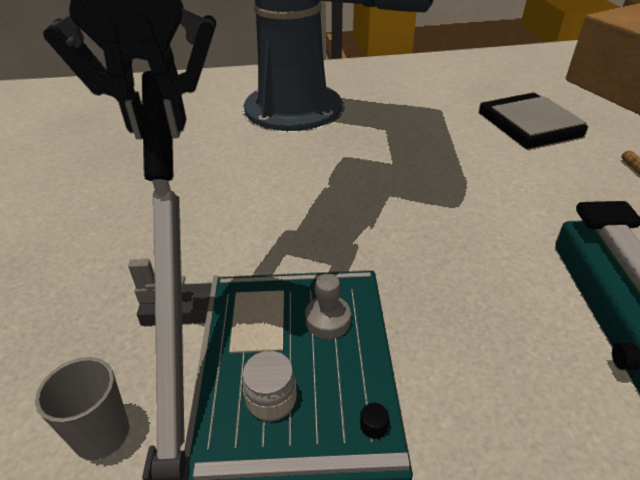

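The arm stands at about 47° and the catch is still back. Releasing and withdrawing straight up.

Emit:
play_rows --steps '[[[0,0,0,0,0,0],[0,0,0,0,0,0],[0,0,0,0,0,0],[0,0,0,0,0,0],[0,0,-0.01,0,0,0],[0,0,-0.02,0,0,0],[0,0,-0.03,0,0,0],[0,0,-0.03,0,0,0],[0,0,-0.03,0,0,0],[0,0,0,0,0,0]]]' --fingers 0.9

```text
t: 15.5
tcp_pos: [0.5726, -0.1652, 0.4105]
tool_rot: [0.999, -0.044, 0.003, 0.001]
force: [-0.4, -0.2, 0.9]
finger_gap: 0.9
```

```bash
python3 c.py 9
```

```text
scene catch_tab [138.9 271.4] 0.79 [ 0.5479 -0.2342  0.072 ]
scene cutter_arm [155.  128.2] 0.61 [ 0.1566 -0.2616  0.055 ]
side catch_tab [355.2 190.7] 0.78 [ 0.5519 -0.2328  0.072 ]
side cutter_arm [327.   94.7] 0.78 [ 0.9623 -0.9691  0.055 ]
wrist catch_tab [376.  210.1] 0.9 [ 0.5504 -0.231   0.072 ]
wrist cutter_arm [321.2 239.5] 0.97 [ 0.5139 -0.1586  0.055 ]
15.95 [ 0.57121362 -0.1646142   0.40605168] [[0.996, -0.089, -0.001], [-0.089, -0.996, 0.001], [-0.002, -0.001, -1.0]] 0.899955634657752 [ 0.07188996  0.22701507 -0.75201868]
```

View pics/side9.png

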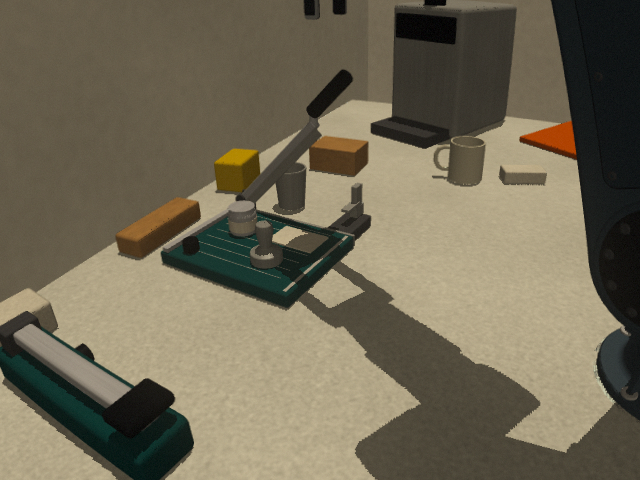

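View pics/wrist9.png

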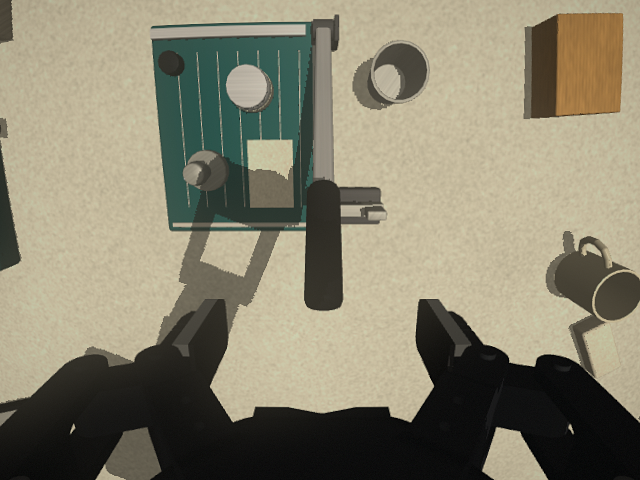

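The arm stands open, the gripper is clear of it, and the catch is back.

Run:
```python
from h import *
rs=[]
for c in ("scene","side","wrist"):
    s=manip.snapshot(c); d=manip.pinpoint("cutter_arm",s)[0]; rs.append(ray(d["point"],s))
x,e=tri(rs); h=np.array([.4663,-.1557])+.305*np.array([.996,-.089]); a=np.arctan2(x[2]-.039,np.linalg.norm(h-x[:2]))-np.arctan2(.016,.305)
print(x,e,np.degrees(a)); print(manip.sign_off())
```

```text
[ 0.5704901  -0.16634094  0.26729492] [np.float64(0.002185999982815657), np.float64(0.00286606680598748), np.float64(0.002197885027087889)] 45.738302271743215
the job is handed in; nothing more can be done
None
```

The trimmer is ready: the safety catch is fully back and the cutter arm stands open at about 46°. I handed the job in at about 16 s of the 45 s limit; hand-in gives no verdict.

- **Catch:** I gripped the tab and slid it back 23.5 mm until it met its stop, where the force rose to about 7 N. In the last pictures it is still back, with the tongue clear of the arm.
- **Cutter arm:** I gripped the handle across the bar and lifted it along its arc, aiming for 47.5°. After release, the handle's position from three cameras (rays agreeing to 2–3 mm) gave 45.7°. That is slightly under the aim but above the 34° needed.
- **Gripper:** it was let go and raised about 120 mm above the grip point, and the force reading was near zero.
- **Disagreement:** single-view readings of the tab from the side camera scattered by up to 15 mm or so. I relied on the wrist and scene views and on the contact force instead.

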